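Unstack the model-car parts into their fitted trays

TASK

The motor, speed controller, servo and battery from a model car are piled up on the bench: take the pile apart from the top down and put each part, the same way up as it is now, flat inside the tray made for its outline (motor first, then the controller and the servo in either order, the battery last). Set the parts down without dropping them, and leave the spare wheel and the oil bottle where they are.

Things in the scene. Friction and masses are not known exactly. Their poses are not given: they have to be found in the camera images.
- motor: Electric motor: an upright steel can, 36 mm diameter, 50 mm tall, black lower end, with a 5 mm shaft standing 12 mm above its top (62 mm in all), about 0.16 kg. At the start it stands on top of the speed controller. Origin: centre of its underside; z up along the shaft.
- controller: Speed controller: a black box with aluminium cooling fins on top, 46 mm (x) by 42 mm (y) by 28 mm tall, about 0.09 kg. At the start it lies on one end (either one) of the battery, about 35 mm from the battery's centre, its x nearly along the battery's x, with the motor standing on it. Origin: centre of its underside, z up.
- servo: Steering servo: a black and silver narrow box, 40 mm (x) by 20 mm (y) by 36 mm tall, with thin mounting ears at 25 to 28 mm height that make it 54 mm long in x, and a 4 mm brass stub on top. About 0.06 kg. At the start it stands on the other end of the battery, about 35 mm from the battery's centre, its x nearly along the battery's x. Origin: centre of its underside, z up.
- battery: Battery pack: a long flat grey brick with black ends, 138 mm (x) by 47 mm (y) by 25 mm tall, about 0.26 kg, lying on the bench at the bottom of the pile. Origin: centre of its underside, z up.
- motor_tray: Motor tray: the round one. White plastic rim with a grey felt floor, fixed to the bench. Origin: centre of its underside, on the bench; the floor that the part stands on is 3 mm above it, the rim top 9 mm above it, so the rim is 6 mm high inside; walls 4 mm thick, vertical. Inner diameter 52 mm, outer 60 mm.
- controller_tray: Speed controller tray: the nearly square one. White plastic rim with a grey felt floor, fixed to the bench. Origin: centre of its underside, on the bench; the floor that the part stands on is 3 mm above it, the rim top 9 mm above it, so the rim is 6 mm high inside; walls 4 mm thick, vertical. Inside 60 mm (x) by 56 mm (y).
- servo_tray: Servo tray: the small narrow one. White plastic rim with a grey felt floor, fixed to the bench. Origin: centre of its underside, on the bench; the floor that the part stands on is 3 mm above it, the rim top 9 mm above it, so the rim is 6 mm high inside; walls 4 mm thick, vertical. Inside 54 mm (x) by 34 mm (y); the servo's body goes inside, its ears stay above the rim.
- battery_tray: Battery tray: the long one. White plastic rim with a grey felt floor, fixed to the bench. Origin: centre of its underside, on the bench; the floor that the part stands on is 3 mm above it, the rim top 9 mm above it, so the rim is 6 mm high inside; walls 4 mm thick, vertical. Inside 152 mm (x) by 61 mm (y).
- wheel: Spare model-car wheel lying flat: black tyre 62 mm diameter, 30 mm tall, white hub. Loose; to be left alone. Origin: centre of its underside.
- oil_bottle: Small upright bottle with a black cap, 38 mm diameter, 85 mm tall. Loose; to be left alone. Origin: centre of its underside.

How it is judged:
By the outcome, as a careful person would: the job done as asked, in the order asked, and still so for the second after the job is handed in, with the robot touching nothing.
It also fails if it takes over 125 s, if anything falls off the work surface, if the arm or the gripper's body presses on something with over 40 N, if the wrist force passes 120 N, or if a joint passes its speed limit or range.

ROBOT

A 6-joint arm with a two-finger parallel gripper is mounted at the origin on the work surface. World frame = base frame: x ahead of the robot, y to its left, z up, the work surface at z = 0. Lengths are in m, angles in rad, forces in N, time in s.
With the tool pointing down it reaches from about 0.35 to 0.775 m from the base axis. Payload 5.5 kg.
Tool frame: the origin (TCP) lies at the very end of the fingers, on their centre line; the grasp point (between the pads) lies 19 mm behind it; z points along the fingers, x is the direction in which the jaws open and shut, and the axes are right-handed (so a half turn about z gives the same grasp; the last joint's range is limited). The gripper opens to 85 mm and grips with 20 to 120 N. Pads are 22 mm wide; open, the fingers measure 114 mm over their backs; the gripper's body (76 mm by 85 mm) begins 54 mm behind the grasp point. The pads swing forward as they close: fully open they stand 13 mm farther back than shut.
Start: joints at [-1.295, 0.313, 0.046, 1.304, 0, 1.431], TCP at [0.232, -0.526, 0.231] pointing down, gripper open.
Joint ranges: [-2.76, 2.76], [-0.86, 1.69], [-1.03, 1.26], [-2.2, 2.34], [-1.47, 1.5], [-3.14, 3.14]. Speed limits (rad/s): [2.57, 2.57, 3.14, 3.14, 3.14, 3.14].

INTERFACE

Orientations are given as a unit quaternion [w, x, y, z].
In Python, from workcell import monitor, eyes, ticket gives the robot as it stands.
- The arm moves only by the tool send_rows, never from a script. Its argument "targets" is a list of rows, each a list of 5 numbers: the shift along the world's x, y, z in m, then the turn about the world's z in degrees, then the closure in counts, from 0 (fully open) to 255 (shut). A call has 1 to 12 rows; each row shifts and turns the commanded pose from where the row before left it; what a row does not reach is not made up. A row lasts 1/10 s, in which the tool goes at most 50 mm and 8.59 degrees, less where a joint would pass 70% of its speed; a pose out of reach is approached as far as the arm can. A call is refused whole if a number of a shift passes 0.05 or a number of a turn 8.59, either way. A call with a gripper value outside its range is refused whole. The fingers move at their own pace and stop on an object; "newtons" is the grip in N (left out, the last holds). Time passes only in rows, so rows that do not move let the fingers close. It gives the time, the measured TCP pose, the force and the opening at its end, in the units of the state.
- monitor.get_state(): the state, without advancing time (a new reading comes with each control period).
- eyes.read_camera(name): name is "scene" or "side" or "wrist"; returns a dict with "img" (480x640x3 uint8, red, green, blue), "z_map" (480x640 float32, m along the optical axis (not along the pixel's ray), 0 where there is no reading), "camera_matrix" (3x3 intrinsics, pixels), "pose" (4x4, takes a point from camera to world coordinates); the wrist camera has in their place "T_tool_cam" (4x4, takes a point from camera to tool coordinates, whose origin is the TCP and whose axes are the tool frame's). Camera axes: x right, y down, z forward; pixel columns grow to the right and rows downward; lengths in m; the calibration is good to about 2 mm. The wrist camera is an equidistant fisheye: a pixel r from the principal point sees the ray r / f radians off the axis. A picture is of the moment at which its call begins: read the wrist's pose just before it.
- ticket.hand_in(): hands the job in, once; it reports no verdict.
Trained networks look in the newest picture that a camera, given by its name, has taken for a name from the list of things; names that differ only in an ending like _2 or _b are one class to them, and where a whole thing is asked for, a point or a joint stands for the part that bears it (a point fixed in the world has none). Each returns a list of dicts, best first, with "conf" (0 to 1); they miss things now and then, are a little off and sometimes report something else, mostly with a low value. They report only what shows in the picture. A call takes as long as a camera call.
- eyes.spot_in(name, camera): "xyz" ([x, y, z] in m, in world coordinates, good to about 4 mm: the middle of the surface that is visible of it).
- eyes.tip_of(name, camera): "xyz" ([x, y, z] in m, in world coordinates, good to about 4 mm: a listed point, or the origin of a listed thing).
The state is a dict: "clock": time; "joint_pos": joint angles; "qvel": joint speeds; "tau": joint torques, N m; "tcp_pos": TCP position; "orientation": TCP orientation; "wrist_force": force on the tool from outside, world axes, zero at the start; "ft_torque": the same for the moment, N m; "finger_gap": finger opening in m.
Only numpy, scipy, OpenCV 4.12 (cv2) and the standard library are available. Lean on these libraries where they do the work, as an engineer would, in place of code of your own. Each camera call takes 0.05 s, during which the arm holds its last target.

## Working session

There is one attempt and no reset: what is moved stays moved. The work goes in short steps, Python scripts to look and compute and a tool call to move; the robot and the scene stay as the last step left them, time stands still between calls to the robot, and variables do not carry over. Pictures are saved under pics/ and viewed, and the job is handed in when it is done.

Besides the shell and the picture viewer there is one more tool, called after "Call:" as a command line: name --pt "numbers of a row" for each row, then --argument value for the rest. send_rows: Moves the arm, as the interface text tells. Its arguments: {"type":"object","properties":{"targets":{"type":"array"},"newtons":{"type":"number"}},"required":["targets"]}

```bash
mkdir -p pics; ls; cat > h.py <<'E'
import numpy as np, cv2
from workcell import monitor, eyes, ticket
def snap(cam,name):
    d=eyes.read_camera(cam); cv2.imwrite('pics/'+name+'.png',cv2.cvtColor(d['img'],cv2.COLOR_RGB2BGR)); return d
def cloud(d):
    K=d['camera_matrix'];z=d['z_map'];v,u=np.mgrid[:z.shape[0],:z.shape[1]]
    P=np.stack([(u-K[0,2])/K[0,0]*z,(v-K[1,2])/K[1,1]*z,z,np.ones_like(z)],-1)
    W=(P@d['pose'].T)[...,:3]; W[z==0]=np.nan; return W
E
python3 - <<'E'
from h import *
print(monitor.get_state())
for c in ['scene','side']:
    d=snap(c,c+'0'); np.savez(c+'0.npz',**d); print(c,d['camera_matrix'],d['pose'])
    for n in ['motor','controller','servo','battery','motor_tray','controller_tray','servo_tray','battery_tray','wheel','oil_bottle']:
        print(n,[(np.round(r['xyz'],3).tolist(),round(r['conf'],2)) for r in eyes.tip_of(n,c)[:2]])
E
```

```text
pics
{'clock': 0.0, 'joint_pos': array([-1.29458488e+00,  3.14013357e-01,  4.49644491e-02,  1.30357159e+00,
       -7.53040655e-06,  1.43119942e+00]), 'qvel': array([-0.00110461,  0.00166126, -0.00024355, -0.00052772, -0.00025076,
       -0.00040082]), 'tau': array([ 7.48157654e-04, -4.80631936e+01,  2.98530257e+01,  1.93238544e-02,
       -2.03965892e-04,  7.38172105e-06]), 'tcp_pos': array([ 0.23211083, -0.52551668,  0.23039554]), 'orientation': array([-5.96578978e-04,  8.37833032e-01, -5.45925800e-01, -6.89931150e-04]), 'wrist_force': array([ 0.23866282, -0.06527133, -0.62315412]), 'ft_torque': array([ 0.0171953 ,  0.05309224, -0.01507022]), 'finger_gap': 0.08539626402442552}
scene [[564.11645562   0.         324.68079622]
 [  0.         564.11645562 234.8567099 ]
 [  0.           0.           1.        ]] [[ 0.70741021  0.58864076 -0.39124525  0.97279674]
 [ 0.7066927  -0.59884274  0.37679278 -0.39032844]
 [-0.01249879 -0.54303723 -0.8396156   0.98855045]
 [ 0.          0.          0.          1.        ]]
motor [([0.617, 0.171, 0.053], 0.9), ([0.647, -0.163, 0.0], 0.18)]
control
[... 591 characters left out ...]
 0.           0.           1.        ]] [[-0.93608322 -0.19951453  0.28972774  0.16988996]
 [-0.35168863  0.5121432  -0.78359712  0.9925807 ]
 [ 0.00795692 -0.83540606 -0.54957565  0.76728907]
 [ 0.          0.          0.          1.        ]]
motor [([0.614, 0.174, 0.054], 0.86)]
controller [([0.616, 0.175, 0.028], 0.96), ([0.522, -0.01, 0.001], 0.26)]
servo [([0.682, 0.192, 0.022], 0.98), ([0.615, 0.172, 0.053], 0.65)]
battery [([0.651, 0.18, 0.003], 0.78)]
motor_tray [([0.519, -0.009, -0.001], 0.88)]
controller_tray [([0.477, -0.315, -0.004], 0.91)]
servo_tray [([0.502, 0.32, 0.001], 0.64)]
battery_tray [([0.65, -0.167, -0.002], 0.61)]
wheel [([0.752, -0.013, 0.003], 0.68)]
oil_bottle []
```

View pics/scene0.png

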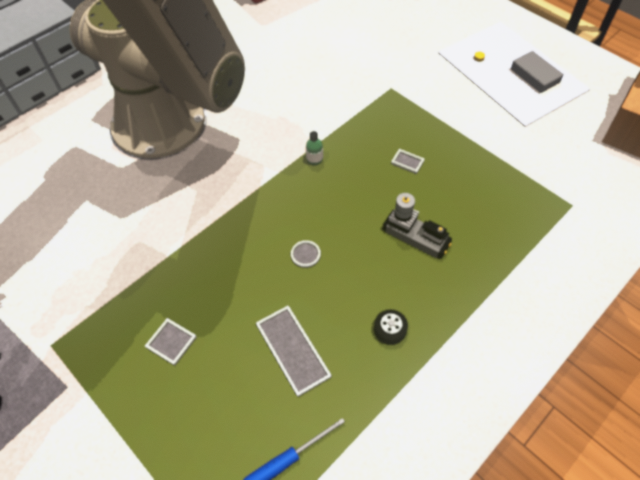

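View pics/side0.png

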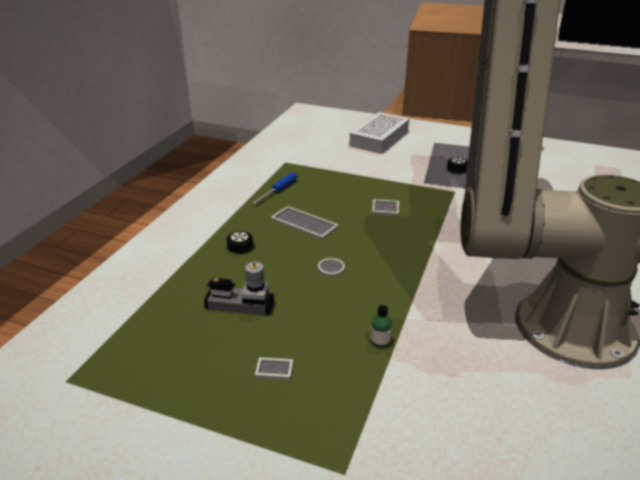

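The scene picture shows the pile at about (418,225), and the round tray at (306,253), the square at (171,341), the long at (293,349) and the narrow at (408,160). The wheel is at (391,326) and the bottle at (314,150). The side view agrees. Next I measure the poses.

```bash
cat > t.py <<'E'
from h import *
def plane(d,z0,pts):
    K=d['camera_matrix'];T=d['pose']; p=np.c_[(pts[:,0]-K[0,2])/K[0,0],(pts[:,1]-K[1,2])/K[1,1],np.ones(len(pts))]@T[:3,:3].T
    s=(z0-T[2,3])/p[:,2]; return T[:3,3]+s[:,None]*p
trays=dict(motor_tray=(.519,-.009,60,60),controller_tray=(.477,-.316,68,64),servo_tray=(.505,.32,62,42),battery_tray=(.648,-.166,160,69))
for c in ['scene','side']:
    d=dict(np.load(c+'0.npz')); W=cloud(d); img=d['img'].astype(int); hsv=cv2.cvtColor(d['img'],cv2.COLOR_RGB2HSV)
    notgreen=((hsv[...,1]<90)).astype(np.uint8)
    for n,(x,y,a,b) in trays.items():
        m=notgreen*(np.hypot(W[...,0]-x,W[...,1]-y)<0.1)
        k,lab,st,_=cv2.connectedComponentsWithStats(m.astype(np.uint8)); i=1+st[1:,4].argmax()
        v,u=np.where(lab==i); P=plane(d,.008,np.c_[u,v].astype(float))
        r=cv2.minAreaRect((P[:,:2]*1000).astype(np.float32)); print(c,n,np.round(r[0],1),np.round(r[1],1),round(r[2],1),st[i,4], np.round(np.nanmedian(W[lab==i],0),3))
    # pile top layers
    near=np.hypot(W[...,0]-.65,W[...,1]-.18)<.1
    for nm,lo,hi in [('motor',.095,.108),('ctrl',.045,.058),('servo',.055,.068),('bat',.018,.028),('bench',-.01,.01),('all',.012,.2)]:
        m=near&(W[...,2]>lo)&(W[...,2]<hi); P=W[m]
        if len(P)<4: print(nm,len(P)); continue
        r=cv2.minAreaRect((P[:,:2]*1000).astype(np.float32)); print(c,nm,len(P),np.round(P.mean(0),4),np.round(r[0],1),np.round(r[1],1),round(r[2],1))
    for nm,(x,y) in dict(w=(.75,-.012),o=(.352,.184)).items():
        m=(np.hypot(W[...,0]-x,W[...,1]-y)<.06)&(W[...,2]>.012);P=W[m];print(nm,P.min(0),P.max(0))
    u0,v0={'scene':(375,180),'side':(195,255)}[c]
    cr=cv2.resize(d['img'][v0:v0+85,u0:u0+90],None,fx=7,fy=7,interpolation=cv2.INTER_CUBIC); cv2.imwrite('pics/crop_%s.png'%c,cr[:,:,::-1])
E
python3 t.py
```

```text
scene motor_tray [518.8  -9.8] [61.2 63.9] 44.6 693 [ 0.517 -0.009  0.005]
scene controller_tray [ 476.7 -315.9] [74.7 69.2] 14.1 1401 [ 0.476 -0.316  0.005]
scene servo_tray [507.4 322. ] [67.6 52.8] 15.8 531 [0.507 0.324 0.006]
scene battery_tray [ 648.6 -167.4] [ 74. 166.] 75.7 3457 [ 0.652 -0.168  0.005]
scene motor 243 [0.6161 0.1711 0.1034] [614.5 173.5] [35.3 36.1] 12.6
scene ctrl 336 [0.6485 0.1757 0.0522] [649.7 185.9] [120.3  43.4] 19.4
scene servo 316 [0.6663 0.1822 0.0612] [652.5 182.5] [117.5  42.9] 11.9
scene bat 654 [0.6642 0.1743 0.0248] [650.7 181.6] [140.4  51.5] 12.8
scene bench 4139 [0.6595 0.1671 0.0018] [651.3 178.6] [199.1 195.9] 50.9
scene all 2066 [0.6517 0.1733 0.0486] [650.7 181.6] [140.4  51.5] 12.8
w [ 0.71882014 -0.04313101  0.01205487] [0.77986749 0.01859592 0.03879435]
o [0.33349071 0.16047702 0.01220501] [0.37025053 0.19714341 0.08995199]
side motor_tray [518.8  -9.1] [63.2 73.5] 21.2 450 [ 0.52  -0.011  0.006]
side controller_tray [ 477.4 -316.4] [74.  86.7] 13.3 450 [ 0.478 -0.319  0.006]
side servo_tray [508.2 322.9] [67.1 54.5] 15.7 811 [0.509 0.321 0.006]
side battery_tray [ 650.4 -168.6] [ 87.4 174.1] 75.5 1194 [ 0.647 -0.17   0.006]
side motor 207 [0.6119 0.1798 0.1033] [614.8 176.6] [35.9 36.3] 54.3
side ctrl 371 [0.6366 0.1914 0.0523] [650.7 186.7] [119.9  49.9] 13.3
side servo 329 [0.6532 0.1916 0.0608] [649.3 192.3] [119.5  45. ] 17.1
side bat 533 [0.6461 0.1948 0.0247] [649.6 182.9] [138.4  53.6] 13.5
side bench 2843 [0.638  0.2065 0.0025] [648.3 181.1] [199.4 194. ] 58.4
side all 2135 [0.6376 0.1921 0.0486] [649.4 183.3] [138.7  54.4] 12.3
w [ 0.71723401 -0.04272066  0.01208193] [0.77865146 0.02267446 0.03875829]
o [0.33047724 0.17341423 0.012136  ] [0.36963009 0.20468091 0.08978591]
```

View pics/crop_scene.png

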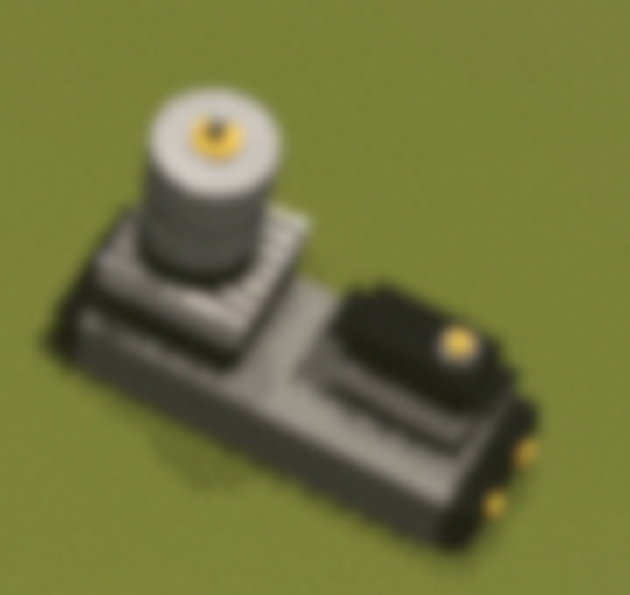

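View pics/crop_side.png

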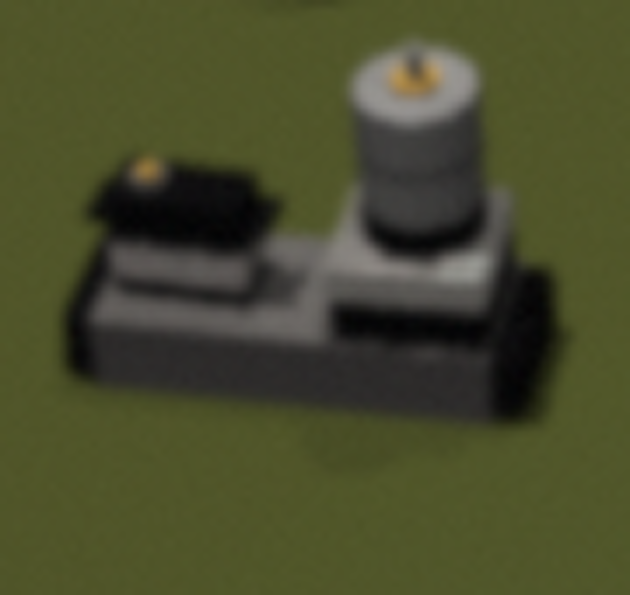

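The crops show the motor on the controller at the near end of the battery and the servo at the far end. Battery x is at about 12.7°. I'll grip across the battery (jaws at about 102.7°), which needs a turn of +169° from here.

Call:
send_rows --pt "0.019 0.035 0 8.45 0" --pt "0.019 0.035 0 8.45 0" --pt "0.019 0.035 0 8.45 0" --pt "0.019 0.035 0 8.45 0" --pt "0.019 0.035 0 8.45 0" --pt "0.019 0.035 0 8.45 0" --pt "0.019 0.035 0 8.45 0" --pt "0.019 0.035 0 8.45 0" --pt "0.019 0.035 0 8.45 0" --pt "0.019 0.035 0 8.45 0"

```text
clock: 2.1
tcp_pos: [0.4228, -0.1746, 0.2316]
orientation: [0.0, 0.987, 0.162, 0.0]
wrist_force: [-0.2, -0.3, 0.5]
finger_gap: 0.0853
```

Call:
send_rows --pt "0.019 0.035 0 8.45 0" --pt "0.019 0.035 0 8.45 0" --pt "0.019 0.035 0 8.45 0" --pt "0.019 0.035 0 8.45 0" --pt "0.019 0.035 0 8.45 0" --pt "0.019 0.035 0 8.45 0" --pt "0.019 0.035 0 8.45 0" --pt "0.019 0.035 0 8.45 0" --pt "0.019 0.035 0 8.45 0" --pt "0.019 0.035 0 8.45 0" --pt "0 0 0 0 0" --pt "0 0 0 0 0"

```text
clock: 3.3
tcp_pos: [0.6121, 0.1747, 0.2305]
orientation: [-0.0, 0.623, 0.782, -0.001]
wrist_force: [-0.8, -0.3, -0.1]
finger_gap: 0.0853
```

```bash
cat >> h.py <<'E'
from scipy.spatial.transform import Rotation as R
def tool():
    s=monitor.get_state(); q=s['orientation']; T=np.eye(4); T[:3,:3]=R.from_quat([q[1],q[2],q[3],q[0]]).as_matrix(); T[:3,3]=s['tcp_pos']
    yaw=np.degrees(np.arctan2(T[1,0],T[0,0])); return s,T,yaw
def st():
    s,T,y=tool(); print('t',round(s['clock'],2),'tcp',np.round(s['tcp_pos'],4),'yaw',round(y,2),'F',np.round(s['wrist_force'],1),'gap',round(s['finger_gap'],4),'j6',round(s['joint_pos'][5],2))
def wrist(name):
    s,T,y=tool(); d=snap('wrist',name); K=d['camera_matrix']; z=d['z_map']
    v,u=np.mgrid[:480,:640]; a=(u-K[0,2])/K[0,0]; b=(v-K[1,2])/K[1,1]; r=np.hypot(a,b)+1e-9
    t=np.tan(np.minimum(r,1.5)); P=np.stack([a/r*t*z,b/r*t*z,z,np.ones_like(z)],-1)
    W=(P@(T@d['T_tool_cam']).T)[...,:3]; W[(z==0)|(r>1.4)]=np.nan; return d,W
E
python3 - <<'E'
from h import *
st(); d,W=wrist('w1'); np.savez('w1.npz',W=W,img=d['img'])
near=np.hypot(W[...,0]-.65,W[...,1]-.18)<.1
for nm,lo,hi in [('motor',.098,.108),('ctrl',.05,.056),('servo',.058,.064),('bat',.02,.028)]:
    m=near&(W[...,2]>lo)&(W[...,2]<hi); P=W[m]; print(nm,len(P))
    if len(P)>4:
        r=cv2.minAreaRect((P[:,:2]*1000).astype(np.float32)); print(np.round(P.mean(0),4),np.round(r[0],1),np.round(r[1],1),round(r[2],1))
E
```

```text
t 3.3 tcp [0.6121 0.1747 0.2305] yaw 102.86 F [-0.8 -0.3 -0.1] gap 0.0853 j6 -0.07
motor 1622
[0.6142 0.1736 0.1026] [614.9 173.6] [35.3 35.2] 83.2
ctrl 639
[0.6314 0.1834 0.0525] [651.8 185.2] [119.5  41.9] 14.3
servo 854
[0.6773 0.1893 0.0606] [649.8 185. ] [109.2  32.3] 16.3
bat 2526
[0.6543 0.1806 0.0244] [650.6 181.9] [138.  48.] 12.4
```

View pics/w1.png

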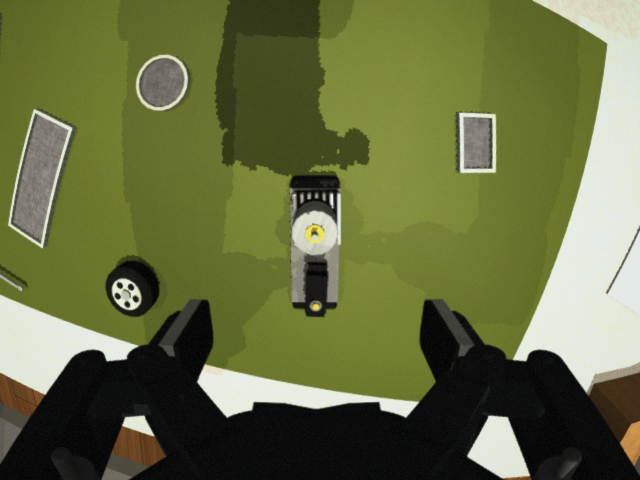

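```bash
cat > o.py <<'E'
from h import *
f=np.load('w1.npz');W=f['W']
def rect(nm,c,rad,lo,hi):
    m=(np.hypot(W[...,0]-c[0],W[...,1]-c[1])<rad)&(W[...,2]>lo)&(W[...,2]<hi);P=W[m]
    r=cv2.minAreaRect((P[:,:2]*1000).astype(np.float32)); print(nm,len(P),np.round(r[0],1),np.round(r[1],1),round(r[2],1))
rect('ctrl',(.615,.174),.037,.045,.056)
rect('servo',(.684,.19),.032,.0575,.066)
rect('servo+ears',(.684,.19),.035,.045,.066)
E
python3 o.py
```

```text
ctrl 424 [615.6 176.1] [46.2 42.2] 14.3
servo 831 [683.9 190.8] [40.6 20.8] 10.1
servo+ears 1096 [684.2 190.5] [55.2 20.7] 8.7
```

The wrist view shows the motor shaft at (314,233), the controller fins below it, the servo stub at (316,306), the motor tray at (162,82) and the servo tray at (478,142). The measured sizes match the parts. Next I descend on the motor.

Call:
send_rows --pt "0.003 -0.001 -0.04 0 0" --pt "0 0 -0.04 0 0" --pt "0 0 -0.04 0 0" --pt "0 0 -0.02 0 0" --pt "0 0 -0.02 0 0" --pt "0 0 0 0 0" --pt "0 0 0 0 0" --newtons 40

```text
clock: 4.05
tcp_pos: [0.615, 0.1718, 0.0719]
orientation: [-0.0, 0.624, 0.781, -0.0]
wrist_force: [-0.1, -0.5, 0.8]
finger_gap: 0.0857
```

```bash
python3 - <<'E'
from h import *
st(); d,W=wrist('w2')
d=snap('side','s2'); cv2.imwrite('pics/s2c.png',cv2.resize(d['img'][170:320,170:340],None,fx=4,fy=4,interpolation=cv2.INTER_CUBIC)[:,:,::-1])
E
```

```text
t 4.05 tcp [0.615  0.1718 0.0719] yaw 102.71 F [-0.1 -0.5  0.8] gap 0.0857 j6 -0.08
```

View pics/w2.png

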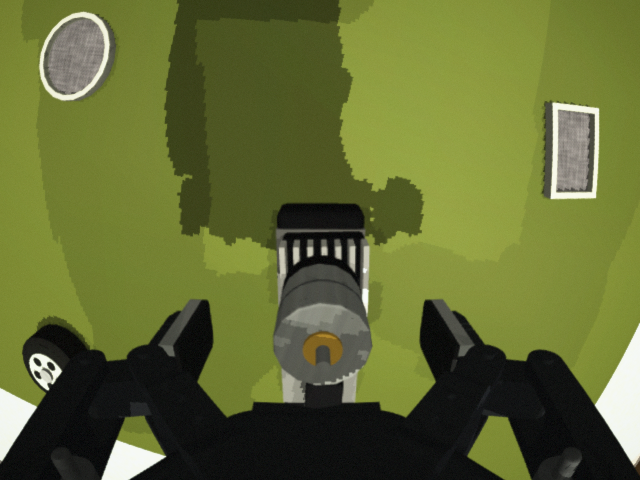

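View pics/s2c.png

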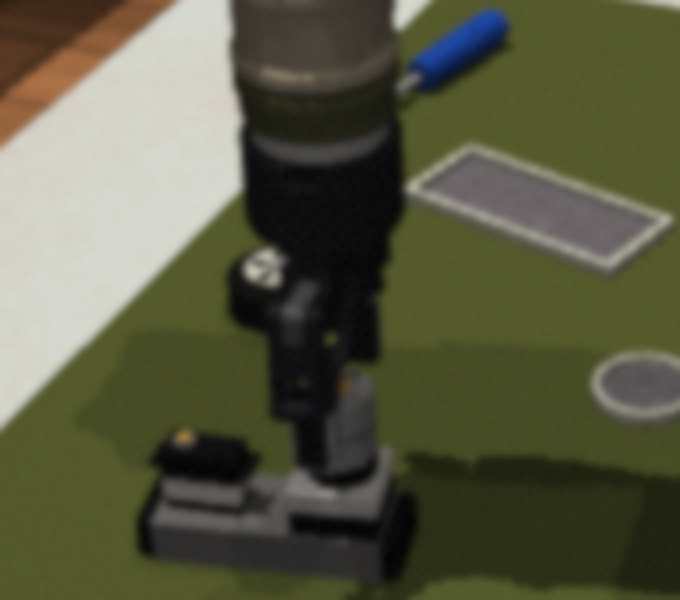

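The jaws straddle the motor; its shaft is at (322,352) in the wrist view. I'll correct y by 2 mm, go 7 mm lower and close.

Call:
send_rows --pt "0 0.002 -0.007 0 0" --pt "0 0 0 0 100" --pt "0 0 0 0 255" --pt "0 0 0 0 255" --pt "0 0 0 0 255" --pt "0 0 0 0 255" --pt "0 0 0 0 255" --pt "0 0 0 0 255" --pt "0 0 0 0 255" --newtons 40

```text
clock: 5.05
tcp_pos: [0.6155, 0.175, 0.0647]
orientation: [0.0, 0.624, 0.782, 0.0]
wrist_force: [-0.6, -0.7, 3.0]
finger_gap: 0.0351
```

```bash
python3 - <<'E'
from h import *
st(); d,W=wrist('w3')
E
```

```text
t 5.05 tcp [0.6155 0.175  0.0647] yaw 102.82 F [-0.6 -0.7  3. ] gap 0.0351 j6 -0.07
```

View pics/w3.png

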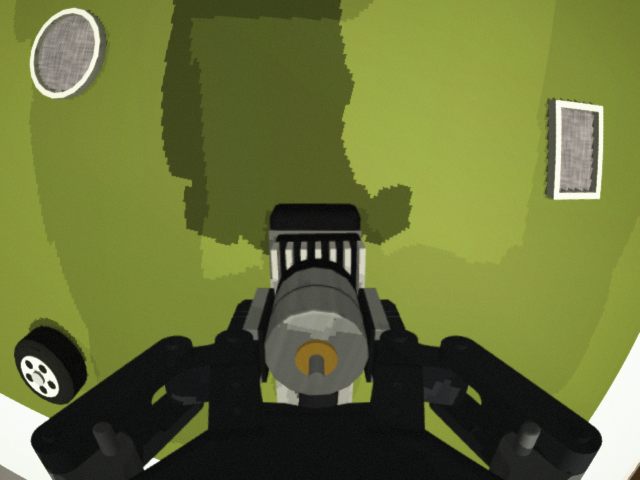

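Gripped, opening 35 mm. Now lift and carry it to the motor tray.

Call:
send_rows --pt "0 0 0.015 0 255" --pt "0 0 0.04 0 255" --pt "-0.01 -0.018 0.02 0 255" --pt "-0.019 -0.037 0 0 255" --pt "-0.019 -0.037 0 0 255" --pt "-0.019 -0.037 0 0 255" --pt "-0.019 -0.037 0 0 255" --pt "-0.01 -0.018 0 0 255" --pt "0 0 -0.03 0 255" --pt "0 0 -0.03 0 255" --pt "0 0 0 0 255" --pt "0 0 0 0 255"

```text
clock: 6.3
tcp_pos: [0.5184, -0.0088, 0.079]
orientation: [-0.001, 0.624, 0.782, -0.001]
wrist_force: [-0.0, -0.2, -1.5]
finger_gap: 0.0347
```

```bash
python3 - <<'E'
from h import *
st(); d,W=wrist('w4')
E
```

```text
t 6.3 tcp [ 0.5184 -0.0088  0.079 ] yaw 102.83 F [-0.  -0.2 -1.5] gap 0.0347 j6 -0.4
```

View pics/w4.png

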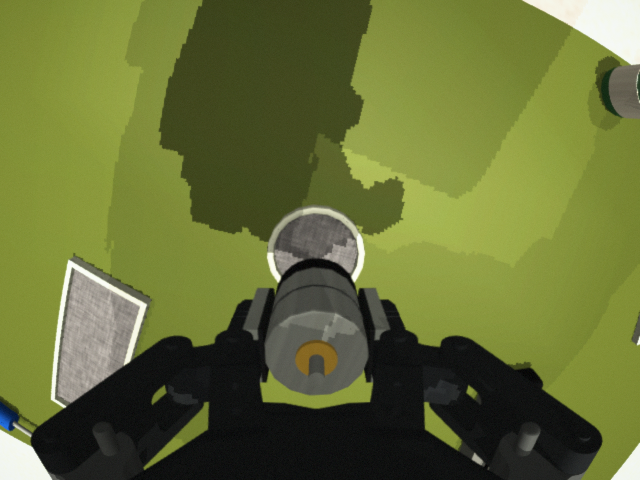

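The motor is held upright over the round tray, whose rim is centred at (315,250), in line with the jaws. Now lower it.

Call:
send_rows --pt "0 -0.0005 -0.03 0 255" --pt "0 0 -0.02 0 255" --pt "0 0 -0.005 0 255" --pt "0 0 -0.003 0 255" --pt "0 0 -0.002 0 255" --pt "0 0 0 0 255" --pt "0 0 0 0 255"

```text
clock: 7.05
tcp_pos: [0.52, -0.0097, 0.0202]
orientation: [0.001, 0.624, 0.782, 0.0]
wrist_force: [0.3, -0.0, -1.6]
finger_gap: 0.0349
```

Call:
send_rows --pt "0 0 -0.002 0 255" --pt "0 0 -0.001 0 255" --pt "0 0 -0.001 0 255" --pt "0 0 0 0 255"

```text
clock: 7.45
tcp_pos: [0.5191, -0.0095, 0.0151]
orientation: [-0.0, 0.624, 0.782, -0.0]
wrist_force: [-0.5, 0.3, -2.0]
finger_gap: 0.0352
```

Call:
send_rows --pt "0 0 -0.001 0 255" --pt "0 0 0 0 255" --pt "0 0 0 0 255"

```text
clock: 7.75
tcp_pos: [0.5193, -0.0095, 0.0146]
orientation: [0.0, 0.624, 0.782, 0.0]
wrist_force: [-0.8, 0.0, 3.8]
finger_gap: 0.0351
```

```bash
python3 - <<'E'
from h import *
st()
for c,(u,v) in dict(scene=(306,243),side=(331,257)).items():
    d=snap(c,c+'5'); cv2.imwrite('pics/%s5c.png'%c,cv2.resize(d['img'][v-35:v+35,u-45:u+45],None,fx=7,fy=7,interpolation=cv2.INTER_CUBIC)[:,:,::-1])
st()
E
```

```text
t 7.75 tcp [ 0.5193 -0.0095  0.0146] yaw 102.83 F [-0.8  0.   3.8] gap 0.0351 j6 -0.4
t 7.85 tcp [ 0.5193 -0.0096  0.0146] yaw 102.82 F [-1.8  0.   4.4] gap 0.035 j6 -0.4
```

View pics/side5c.png

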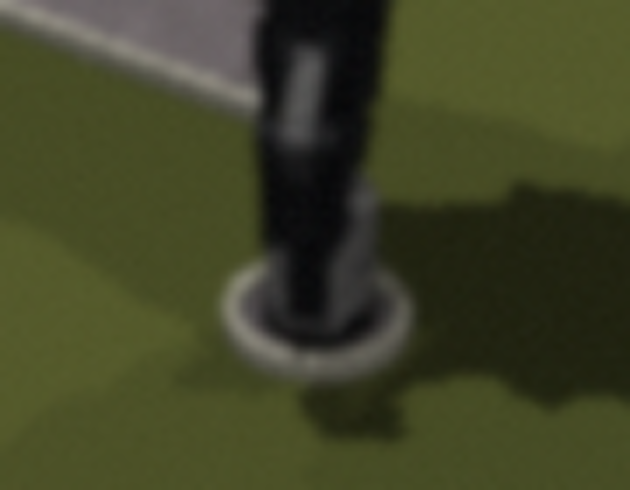

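The side crop shows the motor inside the rim, and the force of +4 N confirms contact. Now release.

Call:
send_rows --pt "0 0 0 0 120" --pt "0 0 0 0 60" --pt "0 0 0 0 0" --pt "0 0 0 0 0" --pt "0 0 0 0 0" --pt "0 0 0.03 0 0" --pt "0 0 0.05 0 0" --pt "0 0 0.05 0 0" --pt "0 0 0 0 0"

```text
clock: 8.75
tcp_pos: [0.5238, -0.0103, 0.1515]
orientation: [0.005, 0.624, 0.782, 0.003]
wrist_force: [0.8, 0.6, -0.7]
finger_gap: 0.0854
```

```bash
python3 - <<'E'
from h import *
st(); d,W=wrist('w6')
m=(np.hypot(W[...,0]-.519,W[...,1]+.0095)<.04)&(W[...,2]>.045)&(W[...,2]<.062);P=W[m]; r=cv2.minAreaRect((P[:,:2]*1000).astype(np.float32)); print(len(P),np.median(P[:,2]),r)
m=(np.hypot(W[...,0]-.615,W[...,1]-.176)<.037)&(W[...,2]>.045)&(W[...,2]<.056);P=W[m]; r=cv2.minAreaRect((P[:,:2]*1000).astype(np.float32)); print(len(P),r)
E
```

```text
t 8.75 tcp [ 0.5238 -0.0103  0.1515] yaw 102.83 F [ 0.8  0.6 -0.7] gap 0.0854 j6 -0.4
2080 0.052521055704147224 ((518.5477905273438, -9.877250671386719), (35.06581497192383, 35.144744873046875), 40.483089447021484)
98 ((592.6767578125, 183.6193084716797), (5.824158191680908, 15.998218536376953), 12.199373245239258)
```

View pics/w6.png

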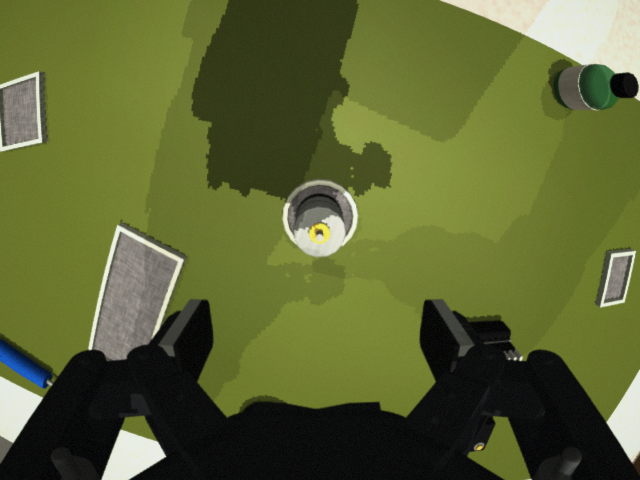

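The motor stands centred in its tray: measured centre (518.5, −9.9) mm, can top at 52.5 mm. Now the controller.

Call:
send_rows --pt "0.019 0.037 0 1.5 0" --pt "0.019 0.037 0 0 0" --pt "0.019 0.037 0 0 0" --pt "0.019 0.037 0 0 0" --pt "0.02 0.037 0 0 0" --pt "0 0 0 0 0" --pt "0 0 0 0 0"

```text
clock: 9.5
tcp_pos: [0.6143, 0.1761, 0.1422]
orientation: [-0.001, 0.613, 0.79, -0.001]
wrist_force: [-0.3, 0.1, -0.3]
finger_gap: 0.0855
```

```bash
cat > o2.py <<'E'
from h import *
import sys
st(); d,W=wrist(sys.argv[1])
def rect(nm,c,rad,lo,hi):
    m=(np.hypot(W[...,0]-c[0],W[...,1]-c[1])<rad)&(W[...,2]>lo)&(W[...,2]<hi);P=W[m]
    if len(P)<5: print(nm,len(P)); return
    r=cv2.minAreaRect((P[:,:2]*1000).astype(np.float32)); print(nm,len(P),'z',round(float(np.median(P[:,2])),4),np.round(r[0],1),np.round(r[1],1),round(r[2],1))
rect('ctrl',(.615,.174),.037,.045,.056)
rect('servo',(.684,.19),.032,.0575,.066)
rect('servo+ears',(.684,.19),.035,.045,.066)
rect('bat',(.65,.182),.085,.018,.027)
E
python3 o2.py w7
```

```text
t 9.5 tcp [0.6143 0.1761 0.1422] yaw 104.43 F [-0.3  0.1 -0.3] gap 0.0855 j6 -0.1
ctrl 2215 z 0.0523 [616.  175.9] [46.5 41.7] 14.2
servo 1354 z 0.0604 [684.  190.7] [41.5 20.1] 10.7
servo+ears 1776 z 0.0601 [683.8 190.8] [55.2 20.1] 10.3
bat 4542 z 0.0245 [650.3 181.8] [137.5  48.1] 12.6
```

View pics/w7.png

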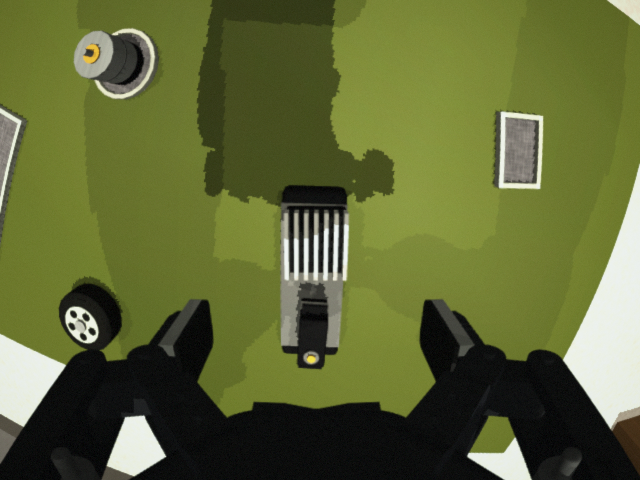

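The wrist view shows the bare controller fins at (316,245) and the servo stub at (311,358). Centring is good. Next I descend and grip.

Call:
send_rows --pt "0.0015 0 -0.04 0 0" --pt "0 0 -0.04 0 0" --pt "0 0 -0.02 0 0" --pt "0 0 -0.01 0 0" --pt "0 0 -0.003 0 0" --pt "0 0 0 0 0" --pt "0 0 0 0 0" --newtons 50

```text
clock: 10.25
tcp_pos: [0.6179, 0.1753, 0.033]
orientation: [0.001, 0.614, 0.79, 0.001]
wrist_force: [0.5, 0.1, -0.0]
finger_gap: 0.0856
```

```bash
python3 o2.py w8
```

```text
t 10.25 tcp [0.6179 0.1753 0.033 ] yaw 104.3 F [ 0.5  0.1 -0. ] gap 0.0856 j6 -0.1
ctrl 6436 z 0.0523 [616.  176.3] [47.  42.2] 14.1
servo 0
servo+ears 68 z 0.0503 [657.8 184.8] [ 2.3 14.6] 12.7
bat 6353 z 0.0244 [631.6 177.5] [99.4 47.8] 12.8
```

View pics/w8.png

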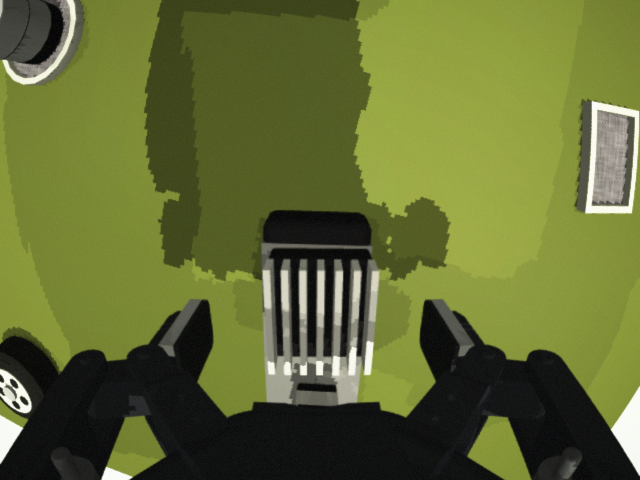

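The controller is centred between the jaws (columns 262–378). I'll go 3 mm lower and close.

Call:
send_rows --pt "-0.001 0 -0.003 0 0" --pt "0 0 0 0 60" --pt "0 0 0 0 255" --pt "0 0 0 0 255" --pt "0 0 0 0 255" --pt "0 0 0 0 255" --pt "0 0 0 0 255" --pt "0 0 0 0 255" --pt "0 0 0 0 255"

```text
clock: 11.2
tcp_pos: [0.6161, 0.1756, 0.0287]
orientation: [0.0, 0.613, 0.79, 0.0]
wrist_force: [0.0, 0.0, 4.0]
finger_gap: 0.0412
```

```bash
python3 o2.py w9;  python3 - <<'E'
from h import *
d=snap('side','s9'); cv2.imwrite('pics/s9c.png',cv2.resize(d['img'][230:320,190:290],None,fx=6,fy=6,interpolation=cv2.INTER_CUBIC)[:,:,::-1])
E
```

```text
t 11.2 tcp [0.6161 0.1756 0.0287] yaw 104.33 F [0. 0. 4.] gap 0.0412 j6 -0.1
ctrl 7487 z 0.0522 [616.4 175.7] [48.  68.4] 16.2
servo 0
servo+ears 0
bat 5907 z 0.0244 [628.9 177. ] [94.  47.6] 12.7
```

View pics/s9c.png

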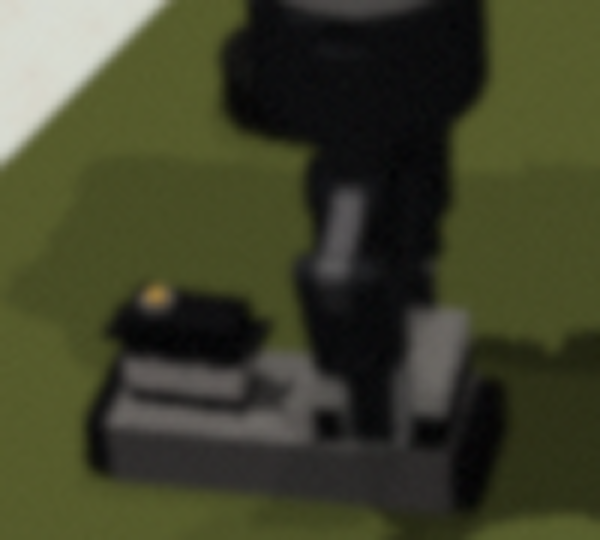

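View pics/w9.png

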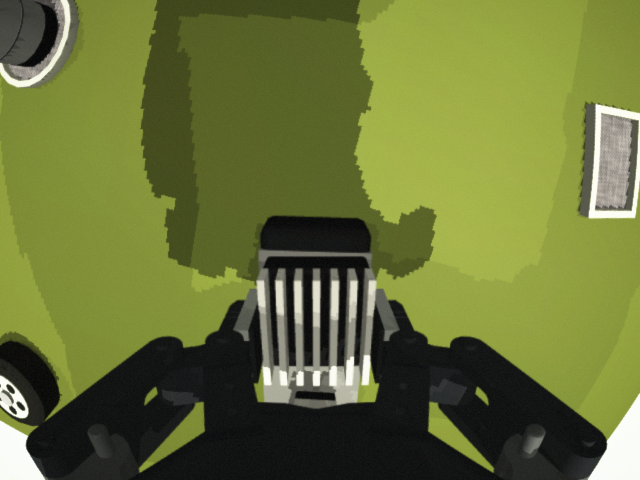

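```bash
python3 - <<'E'
from h import *
d=dict(np.load('side0.npz'));K=d['camera_matrix'];T=d['pose']
for v in (437,441):
  p=T[:3,:3]@np.array([(190+372/6-K[0,2])/K[0,0],(230+v/6-K[1,2])/K[1,1],1]);
  a=np.radians(104.3);n=np.array([np.cos(a),np.sin(a),0]); c=np.array([.6161,.1756,0])
  for off in (.021,.025,.03,.035):
    s=(off-n@(T[:3,3]-c))/(n@p); print(v,off,T[:3,3]+s*p)
# wrist: pad region depth
s,Tt,y=tool(); dd,W=wrist('w9b'); q=(W-c)@n; l=(W-c)@np.array([n[1],-n[0],0])
for sg in (1,-1):
    m=(abs(l)<.015)&(sg*q>.019)&(sg*q<.045)&(W[...,2]>.026); print(sg,m.sum(),np.nanmin(W[m][:,2]) if m.any() else '', np.round(np.percentile(W[m][:,2],[2,10,50]),4) if m.any() else '')
E
```

```text
437 0.021 [0.6130582  0.19649613 0.03090045]
437 0.025 [0.61104581 0.20011108 0.03424433]
437 0.03 [0.60853033 0.20462976 0.03842417]
437 0.035 [0.60601484 0.20914845 0.04260401]
441 0.021 [0.61315828 0.19652164 0.02917598]
441 0.025 [0.61114544 0.20013647 0.03252768]
441 0.03 [0.60862939 0.20465501 0.03671731]
441 0.035 [0.60611333 0.20917356 0.04090695]
1 8756 0.03269010517169632 [0.043  0.054  0.0843]
-1 8673 0.033576191434964375 [0.043  0.0534 0.0842]
```

The fingertips are about 8 mm above the controller's underside, so they will clear the rim. Now lift and carry.

Call:
send_rows --pt "0 0 0.01 0 255" --pt "0 0 0.04 0 255" --pt "0 0 0.05 0 255" --pt "-0.006 -0.022 0 0 255" --pt "-0.0125 -0.044 0 0 255" --pt "-0.0125 -0.044 0 0 255" --pt "-0.0125 -0.044 0 0 255" --pt "-0.0125 -0.044 0 0 255" --pt "-0.0125 -0.044 0 0 255" --pt "-0.0125 -0.044 0 0 255" --pt "-0.0125 -0.044 0 0 255" --pt "-0.0125 -0.044 0 0 255"

```text
clock: 12.55
tcp_pos: [0.5084, -0.2, 0.1284]
orientation: [-0.001, 0.613, 0.79, -0.0]
wrist_force: [0.6, -0.9, -0.4]
finger_gap: 0.041
```

Call:
send_rows --pt "-0.0125 -0.044 0 0 255" --pt "-0.0125 -0.044 0 0 255" --pt "-0.008 -0.03 0 0 255" --pt "0 0 -0.03 0 255" --pt "0 0 -0.03 0 255" --pt "0 0 0 0 255" --pt "0 0 0 0 255"

```text
clock: 13.25
tcp_pos: [0.476, -0.3159, 0.0682]
orientation: [-0.001, 0.613, 0.79, 0.0]
wrist_force: [0.5, 0.2, 0.4]
finger_gap: 0.0411
```

```bash
python3 - <<'E'
from h import *
st(); d,W=wrist('w10')
for c in ('scene','side'):
    d=snap(c,c+'10')
E
```

```text
t 13.25 tcp [ 0.476  -0.3159  0.0682] yaw 104.32 F [0.5 0.2 0.4] gap 0.0411 j6 -0.98
```

View pics/w10.png

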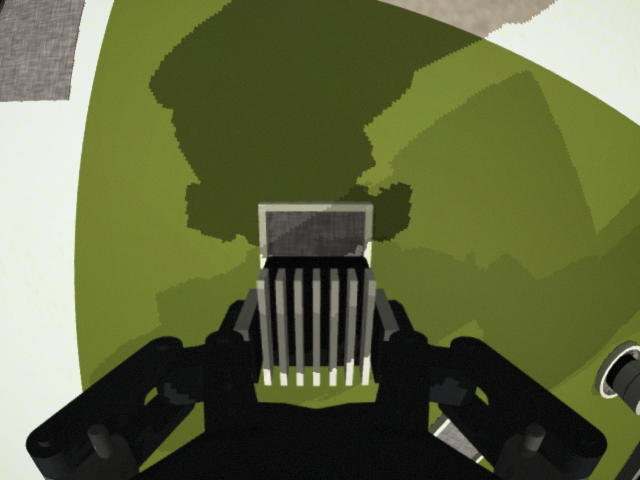

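View pics/scene10.png

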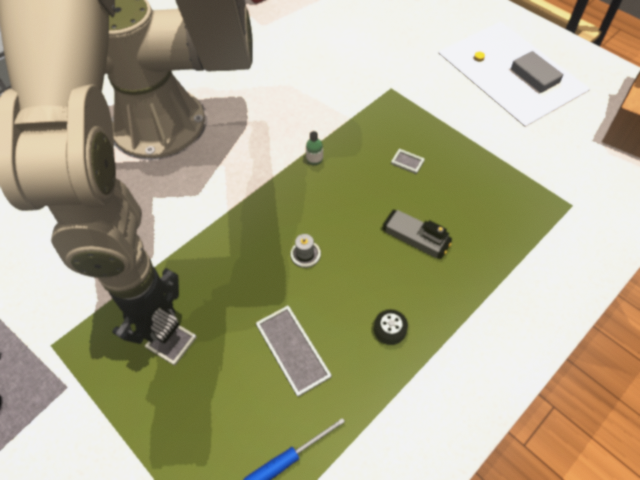

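The controller is square over its tray: the rim spans columns 258–374 and the part 258–376. Now lower it.

Call:
send_rows --pt "0.001 0 -0.03 0 255" --pt "0 0 -0.02 0 255" --pt "0 0 -0.006 0 255" --pt "0 0 -0.003 0 255" --pt "0 0 0 0 255" --pt "0 0 0 0 255"

```text
clock: 14.0
tcp_pos: [0.4786, -0.3172, 0.0106]
orientation: [0.001, 0.613, 0.79, -0.0]
wrist_force: [-0.0, 0.4, -0.2]
finger_gap: 0.0411
```

Call:
send_rows --pt "0 0 -0.001 0 255" --pt "0 0 0 0 255" --pt "0 0 0 0 255"

```text
clock: 14.3
tcp_pos: [0.4779, -0.3167, 0.0086]
orientation: [0.0, 0.613, 0.79, 0.0]
wrist_force: [0.4, 0.5, -0.7]
finger_gap: 0.0412
```

Call:
send_rows --pt "0 0 -0.001 0 255" --pt "0 0 0 0 255" --pt "0 0 0 0 255"

```text
clock: 14.6
tcp_pos: [0.4779, -0.3167, 0.0074]
orientation: [0.0, 0.613, 0.79, 0.0]
wrist_force: [-0.5, -0.3, -0.2]
finger_gap: 0.0414
```

Call:
send_rows --pt "0 0 -0.001 0 255" --pt "0 0 0 0 255" --pt "0 0 0 0 255"

```text
clock: 14.9
tcp_pos: [0.478, -0.3164, 0.0067]
orientation: [0.0, 0.613, 0.79, 0.0]
wrist_force: [-0.5, 2.6, 4.9]
finger_gap: 0.0412
```

Contact is at the expected height, so release.

Call:
send_rows --pt "0 0 0 0 110" --pt "0 0 0 0 60" --pt "0 0 0 0 0" --pt "0 0 0 0 0" --pt "0 0 0 0 0" --pt "0 0 0.03 0 0" --pt "0 0 0.05 0 0" --pt "0 0 0.05 0 0" --pt "0 0 0 0 0" --pt "0 0 0 0 0"

```text
clock: 15.9
tcp_pos: [0.4787, -0.3174, 0.1381]
orientation: [0.002, 0.613, 0.79, -0.0]
wrist_force: [-0.7, 0.2, -0.7]
finger_gap: 0.0851
```

```bash
python3 - <<'E'
from h import *
st(); d,W=wrist('w11')
m=(np.hypot(W[...,0]-.477,W[...,1]+.316)<.045)&(W[...,2]>.02)&(W[...,2]<.062);P=W[m]; r=cv2.minAreaRect((P[:,:2]*1000).astype(np.float32)); print(len(P),np.percentile(P[:,2],[5,50,95]),r)
# rim rect
hsv=cv2.cvtColor(d['img'],cv2.COLOR_RGB2HSV)
m=(np.hypot(W[...,0]-.477,W[...,1]+.316)<.06)&(W[...,2]>.006)&(W[...,2]<.014);P=W[m]; r=cv2.minAreaRect((P[:,:2]*1000).astype(np.float32)); print(len(P),r)
E
```

```text
t 15.9 tcp [ 0.4787 -0.3174  0.1381] yaw 104.32 F [-0.7  0.2 -0.7] gap 0.0851 j6 -0.98
2032 [0.02276377 0.03027614 0.03149596] ((478.2774963378906, -316.1125793457031), (46.955718994140625, 41.869598388671875), 14.102931022644043)
1707 ((477.3714599609375, -315.88116455078125), (68.68718719482422, 64.55203247070312), 14.400443077087402)
```

View pics/w11.png

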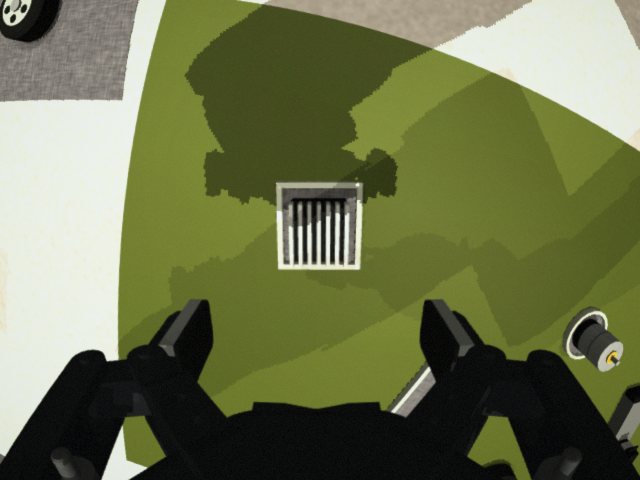

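The controller is centred in its tray to within 1 mm, flat at 31 mm. Now the servo at (684, 190.7), jaws at 100.3°.

Call:
send_rows --pt "0.009 0.021 0 -2 0" --pt "0.017 0.042 0 -2 0" --pt "0.017 0.042 0 0 0" --pt "0.017 0.042 0 0 0" --pt "0.017 0.042 0 0 0" --pt "0.017 0.042 0 0 0" --pt "0.017 0.042 0 0 0" --pt "0.017 0.042 0 0 0" --pt "0.017 0.042 0 0 0" --pt "0.017 0.042 0 0 0" --pt "0.017 0.042 0 0 0" --pt "0.017 0.042 0 0 0"

```text
clock: 17.15
tcp_pos: [0.6728, 0.1681, 0.1335]
orientation: [-0.001, 0.641, 0.768, -0.002]
wrist_force: [0.2, 0.4, -0.3]
finger_gap: 0.0855
```

Call:
send_rows --pt "0.01 0.024 0 0 0" --pt "0 0 0 0 0" --pt "0 0 0 0 0"

```text
clock: 17.45
tcp_pos: [0.6824, 0.1908, 0.1335]
orientation: [-0.001, 0.64, 0.768, -0.002]
wrist_force: [0.6, -0.3, -0.2]
finger_gap: 0.0851
```

```bash
python3 o2.py w12
```

```text
t 17.45 tcp [0.6824 0.1908 0.1335] yaw 100.4 F [ 0.6 -0.3 -0.2] gap 0.0851 j6 -0.02
ctrl 0
servo 2033 z 0.0605 [683.8 191. ] [40.4 19.9] 9.7
servo+ears 2600 z 0.0602 [684.1 191. ] [54.3 20. ] 10.1
bat 10746 z 0.0246 [650.4 181.7] [137.6  47.7] 12.5
```

View pics/w12.png

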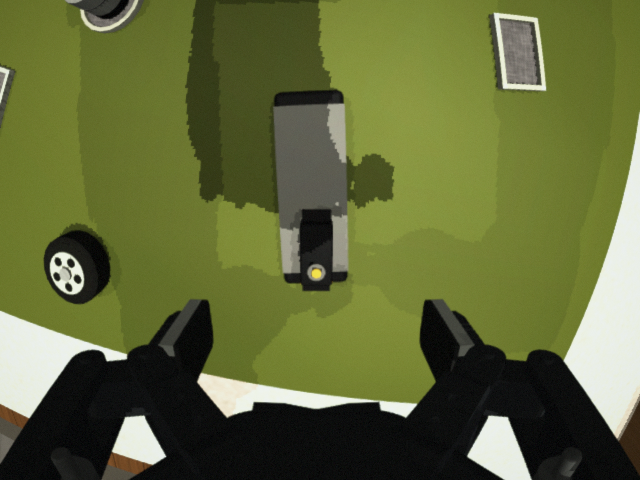

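The servo is aligned: stub at (316,273), body vertical in view. Next I descend and grip.

Call:
send_rows --pt "0.0015 0 -0.04 0 0" --pt "0 0 -0.03 0 0" --pt "0 0 -0.02 0 0" --pt "0 0 -0.006 0 0" --pt "0 0 0 0 0" --pt "0 0 0 0 0" --newtons 40

```text
clock: 18.1
tcp_pos: [0.686, 0.1898, 0.0417]
orientation: [0.001, 0.641, 0.768, 0.001]
wrist_force: [0.2, -0.3, 0.3]
finger_gap: 0.085
```

```bash
python3 o2.py w13
```

```text
t 18.1 tcp [0.686  0.1898 0.0417] yaw 100.27 F [ 0.2 -0.3  0.3] gap 0.085 j6 -0.02
ctrl 0
servo 4798 z 0.0605 [683.9 191. ] [40.7 20.2] 10.3
servo+ears 6132 z 0.0603 [684.2 191. ] [54.9 20.2] 10.3
bat 25102 z 0.0247 [650.5 181.7] [137.5  47.7] 12.5
```

Call:
send_rows --pt "-0.001 0.0005 -0.007 0 0" --pt "0 0 0 0 80" --pt "0 0 0 0 160" --pt "0 0 0 0 255" --pt "0 0 0 0 255" --pt "0 0 0 0 255" --pt "0 0 0 0 255" --pt "0 0 0 0 255" --pt "0 0 0 0 255" --pt "0 0 0 0 255"

```text
clock: 19.15
tcp_pos: [0.6845, 0.191, 0.0336]
orientation: [0.0, 0.641, 0.768, 0.0]
wrist_force: [0.3, 0.4, 2.4]
finger_gap: 0.0196
```

```bash
python3 o2.py w14;  python3 - <<'E'
from h import *
d=snap('side','s14'); cv2.imwrite('pics/s14c.png',cv2.resize(d['img'][230:320,170:270],None,fx=6,fy=6,interpolation=cv2.INTER_CUBIC)[:,:,::-1])
E
```

```text
t 19.15 tcp [0.6845 0.191  0.0336] yaw 100.32 F [0.3 0.4 2.4] gap 0.0196 j6 -0.02
ctrl 0
servo 5950 z 0.0605 [683.9 190.5] [41.8 41.4] 56.6
servo+ears 8373 z 0.0601 [682.9 192.9] [56.5 43. ] 33.5
bat 24630 z 0.0246 [634.7 178.2] [105.2  47.8] 12.5
```

View pics/s14c.png

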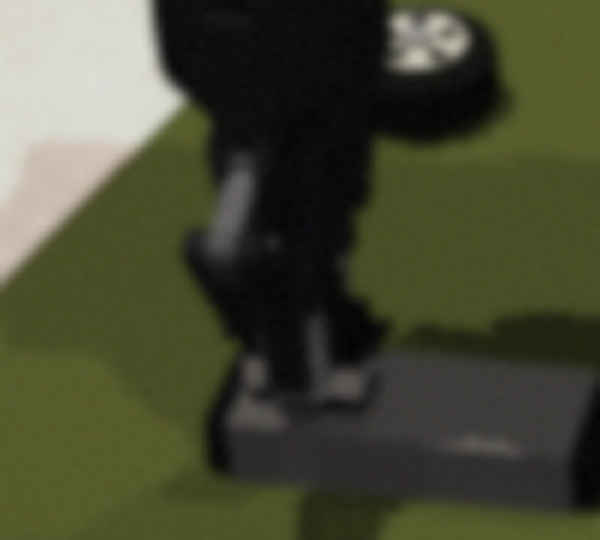

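View pics/w14.png

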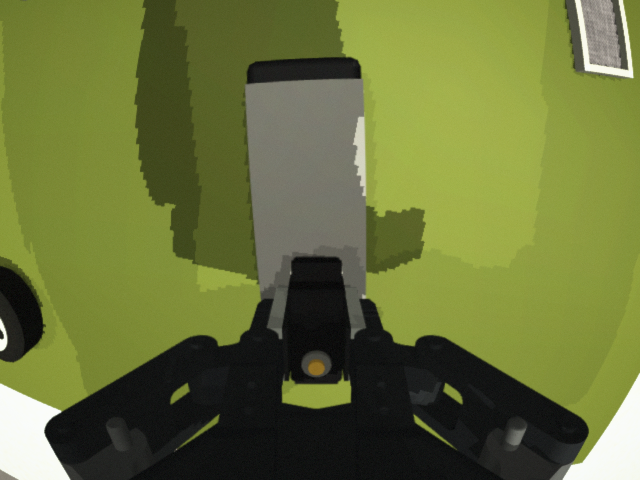

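The servo is gripped (opening 19.6 mm). Now carry it to the servo tray with a turn of +5.4°.

Call:
send_rows --pt "0 0 0.01 0 255" --pt "0 0 0.04 0 255" --pt "-0.018 0.013 0.02 2 255" --pt "-0.035 0.026 0 3.4 255" --pt "-0.035 0.026 0 0 255" --pt "-0.035 0.026 0 0 255" --pt "-0.035 0.026 0 0 255" --pt "-0.018 0.014 0 0 255" --pt "0 0 0 0 255" --pt "0 0 0 0 255"

```text
clock: 20.25
tcp_pos: [0.5082, 0.3222, 0.1038]
orientation: [0.0, 0.603, 0.798, 0.0]
wrist_force: [-0.4, -1.1, -0.4]
finger_gap: 0.019
```

```bash
python3 - <<'E'
from h import *
st(); d,W=wrist('w15')
g=cv2.cvtColor(d['img'],cv2.COLOR_RGB2HSV)
m=(np.hypot(W[...,0]-.508,W[...,1]-.322)<.055)&(W[...,2]>-.006)&(W[...,2]<.015)&(g[...,1]<80);P=W[m]; r=cv2.minAreaRect((P[:,:2]*1000).astype(np.float32)); print(len(P),r)
E
```

```text
t 20.25 tcp [0.5082 0.3222 0.1038] yaw 105.79 F [-0.4 -1.1 -0.4] gap 0.019 j6 0.16
4289 ((510.11785888671875, 323.00164794921875), (66.57733917236328, 44.353031158447266), 16.27168846130371)
```

View pics/w15.png

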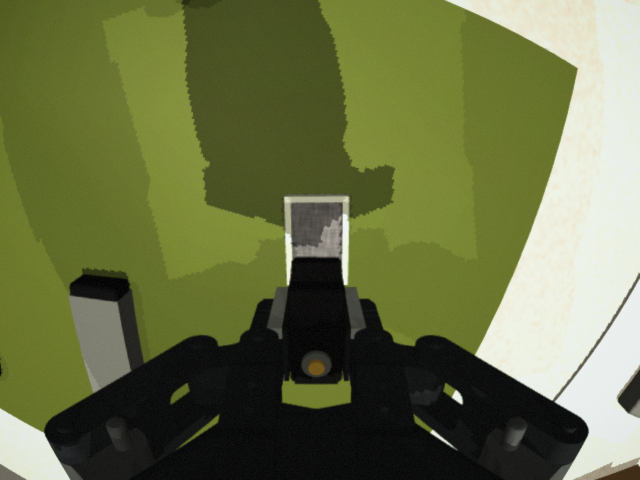

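Alignment is good: the tray rim spans columns 285–349 and the servo is centred at 316. Now lower it.

Call:
send_rows --pt "0 0 -0.04 0 255" --pt "0 0 -0.03 0 255" --pt "0 0 -0.01 0 255" --pt "0 0 -0.006 0 255" --pt "0 0 -0.003 0 255" --pt "0 0 0 0 255" --pt "0 0 0 0 255" --pt "0 0 0 0 255"

```text
clock: 21.1
tcp_pos: [0.509, 0.3224, 0.0155]
orientation: [0.0, 0.604, 0.797, 0.001]
wrist_force: [0.6, 0.4, -0.9]
finger_gap: 0.0193
```

Call:
send_rows --pt "0 0 -0.001 0 255" --pt "0 0 0 0 255" --pt "0 0 0 0 255"

```text
clock: 21.4
tcp_pos: [0.5082, 0.322, 0.0135]
orientation: [0.0, 0.604, 0.797, 0.0]
wrist_force: [-0.8, 0.6, -0.7]
finger_gap: 0.0193
```

Call:
send_rows --pt "0 0 -0.001 0 255" --pt "0 0 0 0 255" --pt "0 0 0 0 255"

```text
clock: 21.7
tcp_pos: [0.5082, 0.3219, 0.0122]
orientation: [-0.0, 0.604, 0.797, -0.0]
wrist_force: [-0.7, 0.3, -0.8]
finger_gap: 0.0196
```

Call:
send_rows --pt "0 0 -0.001 0 255" --pt "0 0 0 0 255" --pt "0 0 0 0 255"

```text
clock: 22.0
tcp_pos: [0.5084, 0.322, 0.0116]
orientation: [0.0, 0.604, 0.797, 0.0]
wrist_force: [-0.6, -0.6, 1.8]
finger_gap: 0.0193
```

Contact at the expected height. Release and retreat.

Call:
send_rows --pt "0 0 0 0 160" --pt "0 0 0 0 100" --pt "0 0 0 0 0" --pt "0 0 0 0 0" --pt "0 0 0 0 0" --pt "0 0 0.03 0 0" --pt "0 0 0.05 0 0" --pt "0 0 0.05 0 0" --pt "0 0 0 0 0" --pt "0 0 0 0 0"

```text
clock: 23.0
tcp_pos: [0.5094, 0.3225, 0.1432]
orientation: [0.001, 0.604, 0.797, 0.002]
wrist_force: [0.1, 0.5, -1.7]
finger_gap: 0.0855
```

```bash
python3 - <<'E'
from h import *
st(); d,W=wrist('w16')
for lo,hi in((.033,.048),(.006,.013)):
    m=(np.hypot(W[...,0]-.508,W[...,1]-.322)<.055)&(W[...,2]>lo)&(W[...,2]<hi);P=W[m]; r=cv2.minAreaRect((P[:,:2]*1000).astype(np.float32)); print(len(P),np.percentile(P[:,2],[5,50,95]),r)
E
```

```text
t 23.0 tcp [0.5094 0.3225 0.1432] yaw 105.72 F [ 0.1  0.5 -1.7] gap 0.0855 j6 0.16
1621 [0.0371393  0.03846794 0.04099263] ((508.20440673828125, 321.9058837890625), (40.29136657714844, 20.08942222595215), 16.07217025756836)
1146 [0.00720697 0.00840682 0.00952869] ((508.06439208984375, 322.42822265625), (62.050724029541016, 42.024391174316406), 16.0781192779541)
```

View pics/w16.png

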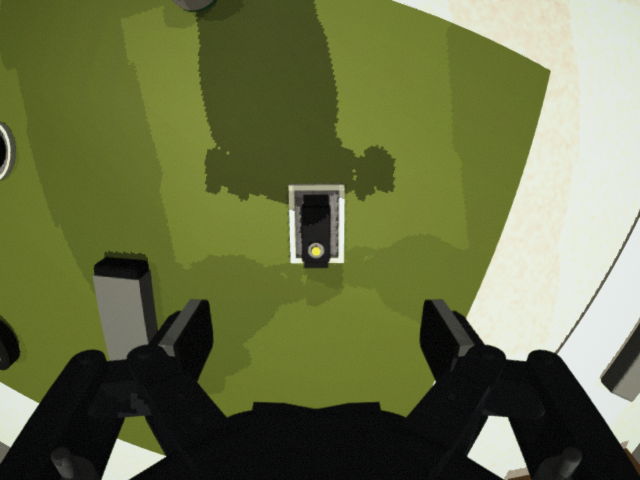

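The servo is centred in its tray to within 0.5 mm. Last comes the battery at (650.4, 181.8), jaws at 102.5°.

Call:
send_rows --pt "0.014 -0.014 0 -1.6 0" --pt "0.028 -0.028 0 -1.6 0" --pt "0.028 -0.028 0 0 0" --pt "0.028 -0.028 0 0 0" --pt "0.028 -0.028 0 0 0" --pt "0.016 -0.014 0 0 0" --pt "0 0 0 0 0" --pt "0 0 0 0 0" --newtons 70

```text
clock: 23.85
tcp_pos: [0.649, 0.1814, 0.1388]
orientation: [-0.002, 0.626, 0.78, -0.001]
wrist_force: [-0.8, 0.7, -0.1]
finger_gap: 0.0855
```

```bash
python3 o2.py w17
```

```text
t 23.85 tcp [0.649  0.1814 0.1388] yaw 102.46 F [-0.8  0.7 -0.1] gap 0.0855 j6 -0.06
ctrl 0
servo 0
servo+ears 0
bat 11694 z 0.0246 [649.9 181.8] [136.5  48.1] 12.7
```

View pics/w17.png

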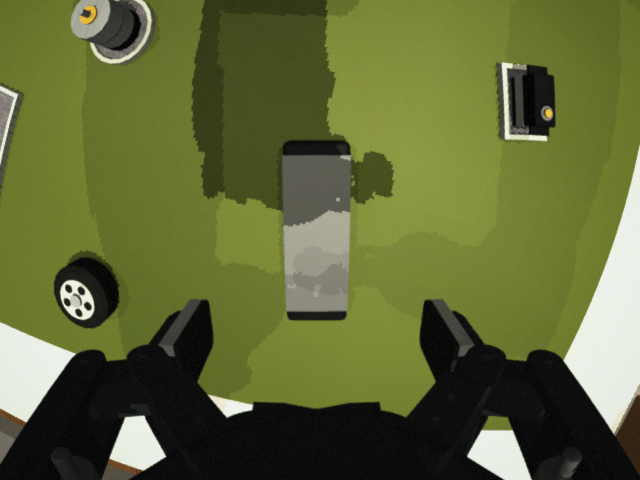

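The battery is free and centred at column 316. Next I descend.

Call:
send_rows --pt "0.001 0 -0.04 0 0" --pt "0 0 -0.04 0 0" --pt "0 0 -0.03 0 0" --pt "0 0 -0.01 0 0" --pt "0 0 -0.005 0 0" --pt "0 0 0 0 0" --pt "0 0 0 0 0" --pt "0 0 0 0 0"

```text
clock: 24.7
tcp_pos: [0.6526, 0.1823, 0.0183]
orientation: [0.001, 0.626, 0.78, 0.001]
wrist_force: [0.1, -0.4, 0.3]
finger_gap: 0.0851
```

```bash
python3 o2.py w18
```

```text
t 24.7 tcp [0.6526 0.1823 0.0183] yaw 102.53 F [ 0.1 -0.4  0.3] gap 0.0851 j6 -0.06
ctrl 0
servo 0
servo+ears 0
bat 31419 z 0.0246 [643.6 180.4] [123.4  47.9] 12.6
```

Call:
send_rows --pt "-0.002 0 -0.007 0 0" --pt "0 0 -0.006 0 0" --pt "0 0 0 0 0" --pt "0 0 0 0 0" --pt "0 0 0 0 60" --pt "0 0 0 0 255" --pt "0 0 0 0 255" --pt "0 0 0 0 255" --pt "0 0 0 0 255" --pt "0 0 0 0 255" --pt "0 0 0 0 255"

```text
clock: 25.85
tcp_pos: [0.6498, 0.1819, 0.0039]
orientation: [0.0, 0.626, 0.78, 0.0]
wrist_force: [0.6, -0.7, 4.8]
finger_gap: 0.0455
```

```bash
python3 - <<'E'
from h import *
st(); d,W=wrist('w19')
s,T,y=tool(); a=np.radians(y); n=np.array([np.cos(a),np.sin(a),0]); c=s['tcp_pos']*[1,1,0]
q=(W-c)@n; l=(W-c)@np.array([n[1],-n[0],0])
for sg in (1,-1):
    m=(abs(l)<.02)&(sg*q>.0255)&(sg*q<.045)&(W[...,2]>.003); z=np.sort(W[m][:,2]); print(sg,len(z),np.round(z[[0,5,20,100]],4))
d=snap('side','s19'); cv2.imwrite('pics/s19c.png',cv2.resize(d['img'][230:330,185:285],None,fx=6,fy=6,interpolation=cv2.INTER_CUBIC)[:,:,::-1])
E
```

```text
t 25.85 tcp [0.6498 0.1819 0.0039] yaw 102.52 F [ 0.6 -0.7  4.8] gap 0.0455 j6 -0.06
1 5935 [0.0101 0.0111 0.0122 0.0165]
-1 5917 [0.0099 0.0113 0.0124 0.0163]
```

View pics/s19c.png

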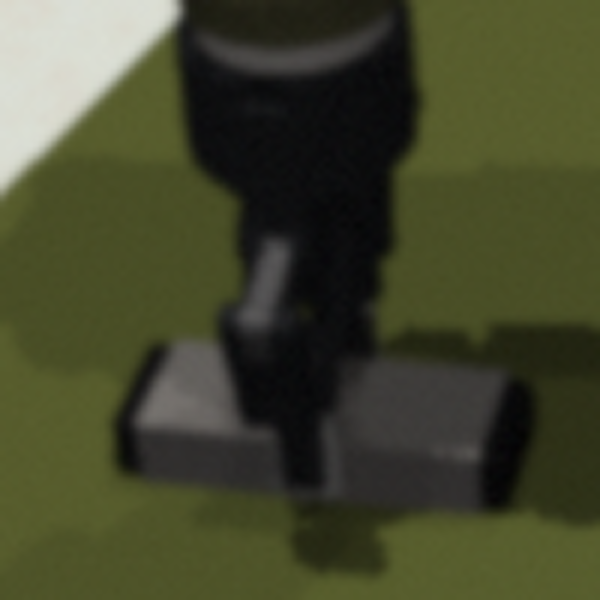

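View pics/w19.png

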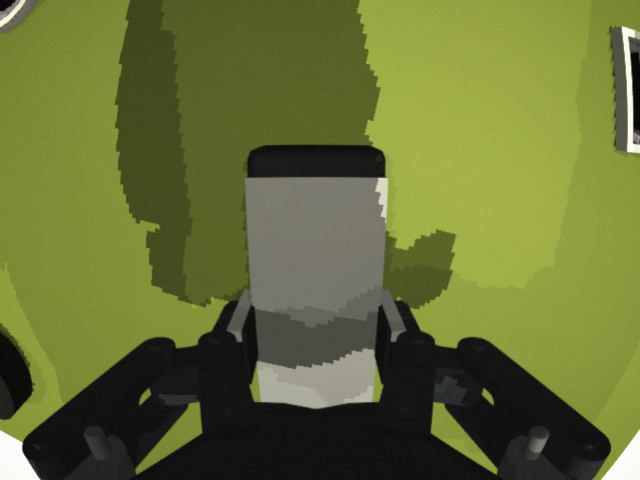

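Firmly gripped, tips at about 9–10 mm, which is enough for the rim. Lift high so it passes clear of the wheel and the motor, and turn −27° on the way.

Call:
send_rows --pt "0 0 0.01 0 255" --pt "0 0 0.03 0 255" --pt "0 0 0.04 0 255" --pt "0 0 0.03 0 255" --pt "0 -0.02 0 -2 255" --pt "0 -0.035 0 -3 255" --pt "0 -0.035 0 -3 255" --pt "0 -0.035 0 -3 255" --pt "0 -0.035 0 -3 255" --pt "0 -0.035 0 -3 255" --pt "0 -0.035 0 -3 255" --pt "0 -0.035 0 -3 255"

```text
clock: 27.15
tcp_pos: [0.6472, -0.0849, 0.1111]
orientation: [-0.002, 0.77, 0.638, -0.001]
wrist_force: [1.1, -1.1, -2.6]
finger_gap: 0.0457
```

Call:
send_rows --pt "0 -0.035 0 -2 255" --pt "0 -0.03 0 -2 255" --pt "0 -0.02 0 0 255" --pt "0 0 0 0 255" --pt "0 0 -0.03 0 255" --pt "0 0 -0.02 0 255" --pt "0 0 0 0 255" --pt "0 0 0 0 255"

```text
clock: 27.95
tcp_pos: [0.6485, -0.167, 0.0627]
orientation: [-0.001, 0.79, 0.613, -0.0]
wrist_force: [0.2, 0.5, -2.4]
finger_gap: 0.0454
```

```bash
python3 - <<'E'
from h import *
st(); d,W=wrist('w20'); snap('scene','scene20')
E
```

```text
t 27.95 tcp [ 0.6485 -0.167   0.0627] yaw 75.59 F [ 0.2  0.5 -2.4] gap 0.0454 j6 -0.12
```

View pics/w20.png

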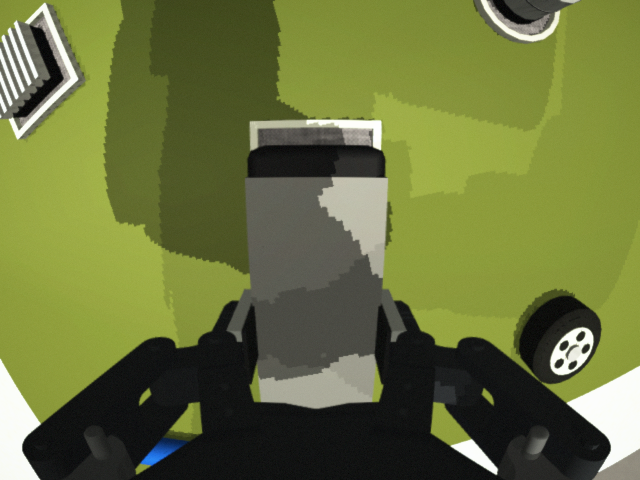

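View pics/scene20.png

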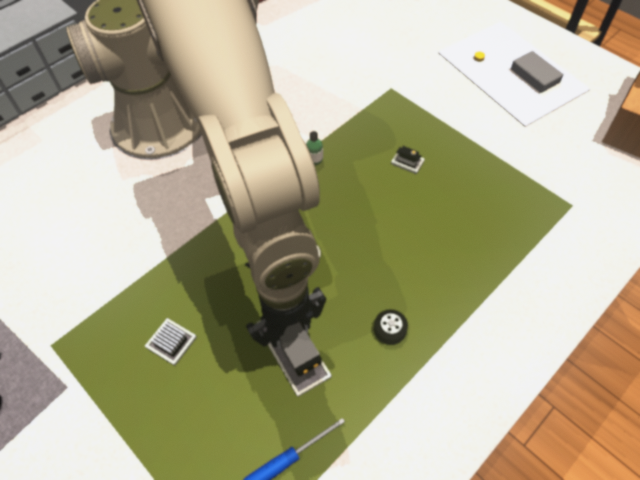

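```bash
python3 - <<'E'
from h import *
st(); d,W=wrist('w21'); h=cv2.cvtColor(d['img'],cv2.COLOR_RGB2HSV)
a=np.radians(-14.4); ex=np.array([np.cos(a),np.sin(a)]); ey=np.array([-ex[1],ex[0]])
c=np.array([.6495,-.168]); X=(W[...,:2]-c)@ex; Y=(W[...,:2]-c)@ey
m=(W[...,2]>.0055)&(W[...,2]<.014)&(h[...,1]<80)&(X<-.05)&(X>-.1)&(abs(Y)<.05)
print(m.sum(),np.percentile(X[m],[1,3]),np.percentile(Y[m],[1,2,98,99]))
m2=(W[...,2]>.055)&(W[...,2]<.2)&(X<-.05)&(X>-.1)&(abs(Y)<.05)
print('bat',m2.sum(),np.percentile(X[m2],[1,3]),np.percentile(Y[m2],[1,2,98,99]),np.percentile(W[m2][:,2],[5,50,95]))
m3=(W[...,2]>.055)&(W[...,2]<.1)&(abs(X)<.1)&(abs(Y)<.03)
P=np.c_[X[m3],Y[m3],W[m3][:,2]]; A=np.c_[P[:,:2],np.ones(len(P))]; m4=P[:,2]>np.median(P[:,2])-.006
print('tilt',np.linalg.lstsq(A[m4],P[m4][:,2],rcond=None)[0])
E
```

```text
t 28.05 tcp [ 0.6501 -0.1677  0.0646] yaw 75.58 F [ 0.2 -0.4 -2.1] gap 0.0458 j6 -0.12
1417 [-0.08031883 -0.08025197] [-0.03407153 -0.03380198  0.03429162  0.03445249]
bat 7346 [-0.06705564 -0.06694269] [-0.02253321 -0.02179652  0.02258656  0.02330417] [0.0817486  0.08493026 0.08612228]
tilt [ 0.01194124 -0.0007977   0.08576057]
```

The tray edges match the estimate to within 0.5 mm, and the battery is centred to about 1 mm and nearly level. Now lower it.

Call:
send_rows --pt "-0.001 0 -0.02 0 255" --pt "0 0 -0.02 0 255" --pt "0 0 -0.008 0 255" --pt "0 0 -0.004 0 255" --pt "0 0 -0.002 0 255" --pt "0 0 0 0 255" --pt "0 0 0 0 255" --pt "0 0 0 0 255"

```text
clock: 28.9
tcp_pos: [0.6488, -0.1683, 0.0102]
orientation: [0.001, 0.791, 0.612, 0.0]
wrist_force: [-0.3, 0.2, -3.2]
finger_gap: 0.0455
```

Call:
send_rows --pt "0 0 -0.001 0 255" --pt "0 0 0 0 255" --pt "0 0 0 0 255"

```text
clock: 29.2
tcp_pos: [0.6482, -0.168, 0.0083]
orientation: [-0.0, 0.791, 0.612, 0.0]
wrist_force: [-0.2, 0.6, -4.2]
finger_gap: 0.0454
```

Call:
send_rows --pt "0 0 -0.001 0 255" --pt "0 0 0 0 255" --pt "0 0 0 0 255"

```text
clock: 29.5
tcp_pos: [0.6482, -0.168, 0.0072]
orientation: [-0.0, 0.791, 0.612, -0.0]
wrist_force: [-1.1, 0.5, -2.4]
finger_gap: 0.0456
```

Call:
send_rows --pt "0 0 -0.0005 0 255" --pt "0 0 0 0 255" --pt "0 0 0 0 255"

```text
clock: 29.8
tcp_pos: [0.6483, -0.1681, 0.0069]
orientation: [0.0, 0.791, 0.612, 0.0]
wrist_force: [0.2, -0.3, -1.7]
finger_gap: 0.0454
```

Call:
send_rows --pt "0 0 -0.0005 0 255" --pt "0 0 0 0 255" --pt "0 0 0 0 255"

```text
clock: 30.1
tcp_pos: [0.6483, -0.1681, 0.0069]
orientation: [0.0, 0.791, 0.612, 0.0]
wrist_force: [-3.3, 0.8, 4.0]
finger_gap: 0.0455
```

Contact at the expected height. Release and retreat.

Call:
send_rows --pt "0 0 0 0 100" --pt "0 0 0 0 60" --pt "0 0 0 0 0" --pt "0 0 0 0 0" --pt "0 0 0 0 0" --pt "0 0 0.03 0 0" --pt "0 0 0.05 0 0" --pt "0 0 0.05 0 0" --pt "0 0 0.05 0 0" --pt "0 0 0 0 0" --pt "0 0 0 0 0"

```text
clock: 31.2
tcp_pos: [0.6494, -0.1685, 0.1884]
orientation: [0.002, 0.791, 0.612, 0.001]
wrist_force: [-0.5, -0.0, -2.1]
finger_gap: 0.0857
```

```bash
python3 - <<'E'
from h import *
st(); d,W=wrist('w22')
for lo,hi in((.022,.035),(.006,.013)):
    m=(np.hypot(W[...,0]-.6495,W[...,1]+.168)<.1)&(W[...,2]>lo)&(W[...,2]<hi);P=W[m]; r=cv2.minAreaRect((P[:,:2]*1000).astype(np.float32)); print(len(P),np.percentile(P[:,2],[5,50,95]),r)
snap('scene','scene22');snap('side','side22')
for c in ['scene','side']:
    W=cloud(dict(eyes.read_camera(c)))
    for nm,(x,y) in dict(w=(.75,-.012),o=(.352,.184)).items():
        m=(np.hypot(W[...,0]-x,W[...,1]-y)<.05)&(W[...,2]>.012);P=W[m];print(c,nm,P.min(0),P.max(0)) if len(P) else print(c,nm,0)
    for n in ['motor','controller','servo','battery','wheel','oil_bottle']:
        print(n,[(np.round(r['xyz'],3).tolist(),round(r['conf'],2)) for r in eyes.tip_of(n,c)[:1]])
E
```

```text
t 31.2 tcp [ 0.6494 -0.1685  0.1884] yaw 75.53 F [-0.5 -0.  -2.1] gap 0.0857 j6 -0.12
8727 [0.02625459 0.02759142 0.02875012] ((649.1060180664062, -168.33494567871094), (47.57564163208008, 136.29367065429688), 75.63166809082031)
2307 [0.00711186 0.00840344 0.00971337] ((649.6314086914062, -167.63644409179688), (69.61306762695312, 161.14849853515625), 75.74588012695312)
scene w [ 0.71840848 -0.04329978  0.01233255] [0.7801365  0.01946919 0.04007881]
scene o [0.33240305 0.15910853 0.01284779] [0.3704755  0.19629501 0.09128476]
motor [([0.521, -0.014, 0.005], 0.71)]
controller [([0.474, -0.315, 0.002], 0.69)]
servo [([0.508, 0.322, 0.004], 0.64)]
battery [([0.651, -0.169, 0.007], 0.67)]
wheel [([0.748, -0.012, -0.002], 0.74)]
oil_bottle [([0.352, 0.184, 0.006], 0.56)]
side w [ 0.71685311 -0.04003178  0.01203821] [0.77801579 0.02260834 0.03803994]
side o [0.3303361  0.16973638 0.01210776] [0.3692947  0.204306   0.08899253]
motor [([0.521, -0.01, 0.002], 0.59)]
controller [([0.477, -0.316, 0.005], 0.52)]
servo [([0.51, 0.323, 0.001], 0.68)]
battery [([0.648, -0.171, 0.002], 0.94)]
wheel [([0.747, -0.01, 0.007], 0.67)]
oil_bottle [([0.349, 0.178, 0.005], 0.59)]
```

View pics/w22.png

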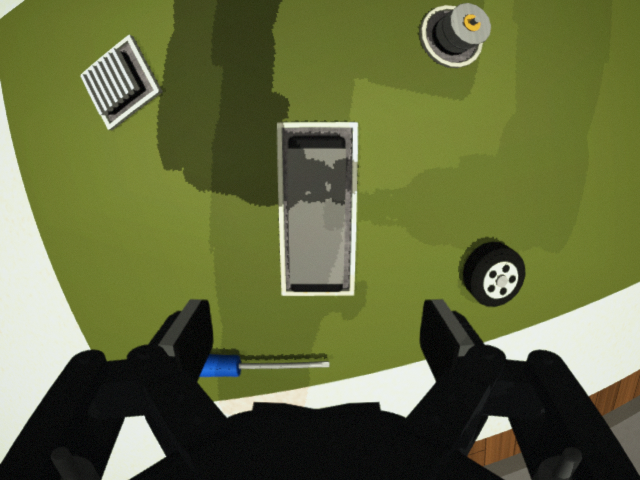

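View pics/side22.png

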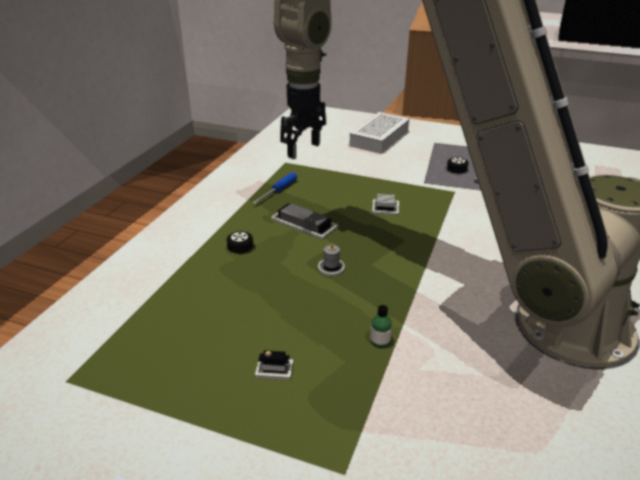

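The wrist view shows the battery flat inside its rim (columns 283–352), with the controller at (118,82), the motor at (465,28) and the wheel at (496,274). The side view shows all four parts in their trays, and the wheel and bottle where they were.

```bash
python3 -c "
from h import *
print(ticket.hand_in()); st()"
```

```text
the job is handed in; nothing more can be done
None
the job is handed in; nothing more can be done
```

I took the pile apart in the order motor, controller, servo, battery, and set each part down upright in its own tray. The job was handed in at about 31 s of the 125 s allowed. Each part was released only after light contact on the tray floor, with no more than about 6 N at the wrist when the readings were taken.

- **Placing:** After each release, the wrist camera showed every part flat and within about 1 mm of its tray's centre.
- **Part heights:**

| Part | Measured top | Expected top |
|---|---|---|
| Motor can | 52.5 mm | 53 mm |
| Controller | about 31 mm | 31 mm |
| Servo | 38.5 mm | 39 mm |
| Battery | 27.6 mm | 28 mm |

- **Left alone:** In the last pictures the wheel and the oil bottle are where they started. Depth outlines from both fixed cameras changed by no more than 1–4 mm, which I take as camera noise.
- **Disagreements:** The trained networks' final positions differ from these measurements by up to about 5 mm, roughly their stated accuracy. No check failed.

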